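# Slide the thin cover plate to the block's edge and rack it

## Robot

A 6-joint arm with a two-finger parallel gripper is mounted at the origin on a cart in front of the work surface, level with it; the furniture and walls round the work are solid. World frame = base frame: x ahead of the robot, y to its left, z up, the work surface at z = 0. Lengths are in m, angles in degrees, forces in N, time in s.
With the tool pointing down it reaches from about 0.35 to 0.725 m from the base axis. Payload 6 kg.
Tool frame: the origin (TCP) lies at the very end of the fingers, on their centre line; the grasp point (between the pads) lies 19 mm behind it; z points along the fingers, y is the direction in which the jaws open and shut (so a half turn about z gives the same grasp; the last joint's range is limited). The gripper opens to 85 mm and grips with 20 to 120 N. Pads are 22 mm wide; open, the fingers measure 114 mm over their backs; the gripper's body (76 mm by 85 mm) begins 54 mm behind the grasp point. The pads swing forward as they close: fully open they stand 13 mm farther back than shut.
Start: joints at [19.12, 2.303, 4.859, 0, -92.561, -19.12], TCP at [0.6, 0, 0.201] pointing down, gripper open.
Joint ranges: [-146.85, 146.85], [-73.84, 115.35], [-62.03, 85.46], [-188.31, 113.3], [-161.28, -10.13], [-171.36, 171.36]. Speed limits (degrees/s): [147.25, 147.25, 172.46, 180, 180, 180].

## Interface

Orientations are given as a 3x3 rotation matrix whose columns are the frame's x, y, z axes.
In Python, from station import bot, optics, workorder, find_in, masks_of gives the robot as it stands. The module is installed in compiled form; this text tells all that it offers.
- The arm moves only by the tool step_arm, never from a script. Its argument "plan" is one flat list of numbers, 7 for each row, row after row: the gripper command: -1 is shut, 1 is fully open, values between are in proportion, then the shift along the tool's x, y, z in mm, then the turn, a rotation vector about the tool's x, y, z in rad. A call has exactly 5 rows; each row shifts and turns the commanded pose from where the row before left it, along the tool's axes as they then stand; what a row does not reach is not made up. A row lasts 1/8 s, in which the tool goes at most 62.5 mm and 10.7 degrees, less where a joint would pass 70% of its speed; a pose out of reach is approached as far as the arm can. A call is refused whole if a number of a shift passes 62.5 or a number of a turn 0.188, either way. A call with a gripper value outside its range is refused whole. The fingers move at their own pace and stop on an object; "squeeze" is the grip in N (left out, the last holds). Time passes only in rows, so rows that do not move let the fingers close, or fill a call up. It gives the time, the measured TCP pose, the force and the opening at its end, in the units of the state.
- bot.sense(): the state, without advancing time (a new reading comes with each control period).
- optics.capture(name): name is "scene" or "side" or "wrist"; returns a dict with "image" (400x640x3 uint8, red, green, blue), "fov_y" (degrees; the focal length in pixels is half the picture's height over the tangent of half this angle, whatever the lens; pixels are square), "cx", "cy" (the principal point, pixels), "xyz" and "rotation" of the camera in the world. Camera axes: x right, y down, z forward; pixel columns grow to the right and rows downward; lengths in m; the calibration is good to about 2 mm. A picture is of the moment at which its call begins. There is no depth.
- workorder.hand_in(): hands the job in, once; it reports no verdict.
Trained networks look in the newest picture that a camera, given by its name, has taken for a name from the list of things; names that differ only in an ending like _2 or _b are one class to them, and where a whole thing is asked for, a point or a joint stands for the part that bears it (a point fixed in the world has none). Each returns a list of dicts, best first, with "score" (0 to 1); they miss things now and then, are a little off and sometimes report something else, mostly with a low value. They report only what shows in the picture. A call takes as long as a camera call. They do not tell look-alikes from the thing itself.
- find_in(camera, target): "position" ([x, y, z] in m, in world coordinates, good to about 4 mm: the middle of the surface that is visible of it).
- masks_of(camera, target): "mask" (400x640 bool, what is visible of it).
The state is a dict: "time_s": time; "joint_positions": joint angles; "dq": joint speeds; "tau": joint torques, N m; "tcp_pos": TCP position; "eef_rot": TCP orientation; "ft_force": force on the tool from outside, world axes, zero at the start; "ft_torque": the same for the moment, N m; "width": finger opening in m.
Only numpy, scipy, OpenCV 4.12 (cv2) and the standard library are available. Lean on these libraries where they do the work, as an engineer would, in place of code of your own. Each camera call takes 0.05 s, during which the arm holds its last target. There are 200 camera calls.

## Task

The yellow cover plate lies flat on the granite block, too thin to be picked up there: press on it lightly (25 N would score it) and slide it out over the block's front edge, without lifting it, until its hand slot hangs clear past the edge, and let go of it there. Then pick it up by its front bar through the slot and set it down, without dropping it, flat on the rest rack between the side fences, its middle on the seat and its slotted end out over the open side. Leave the other things on the bench where they are.

Things in the scene. Friction and masses are not known exactly. Their poses are not given: they have to be found in the camera images.
- plate_mid (a point): Middle of the yellow cover plate, half-way up: a loose flat steel sheet, 150 mm long (x), 90 wide (y), 3 thick, 0.2 to 0.33 kg. Its +x end is the front: an 18 mm front bar (x +57 to +75 mm from here) and right behind it a hand slot (x +25 to +57, y -25 to +25). It starts flat on the granite block, front roughly towards the block's +x. It balances 5 mm behind this point.
- plate_solid (a point): Middle of the plate's solid part (x -50 to +50, y -45 to +45 mm from here), half-way up its 3 mm, 25 mm behind plate_mid: where to press. Only friction holds the plate: shut fingertips pressed here with about 5 to 12 N drag it along the granite (friction about 0.2 to 0.3); less may slip, 25 N counts as scoring it. Block, plate and arm are stiff: 1 mm of depth is many newtons.
- plate_bar (a point): Middle of the plate's front bar (18 mm in x, the width to pinch; 90 in y; 3 thick), 66 mm in front of plate_mid. Pinched with one finger down through the slot (32 x 50 mm) and the other in front of the bar, the fingertips reaching 8 to 15 mm below the plate, it can be carried level; grip firmly (40 N or more).
- block_edge (a point): Middle of the top edge over which the plate is slid, on the fixed black granite block (180 mm in its x, 150 in y, top 66 mm above the bench). x points out over this edge, z up. The top, level and without rims, reaches from x -180 to 0 and y -75 to +75 mm from here. The plate tips off if its balance point comes near x 0. Along the bench's left end, at world y 0.45, stands a clear panel.
- rack_seat (a point): Where the underside of the plate's middle belongs on the fixed rest rack, 35 mm above the bench; x is the way the plate's front must point, z up. The plate lies on two black ribs across (tops at this height; x -54 to -36 and -1 to +17 mm from here). Beyond x +20 the rack is open: front bar and slot hang free over the bench.
- rack: The fixed aluminium rest rack, 112 x 124 mm, 44 high; origin on the bench right below rack_seat, same axes. The plate fits between two side fences (inner faces at y -51 and +51, x -78 to +2 mm) and in front of a rear stop (face at x -84); these rise 9 mm above the ribs.
- flange_a: Bystander: silver turned flange, 77 mm across, 20 tall; origin under its middle.
- gear: Bystander: steel spur gear with a hub, 69 mm across, 22 tall; origin under its middle.
- abrasive_discs: Bystander: stack of brown fibre discs, 69 mm across, 12 tall; origin under its middle.
- bush_1: Bystander: steel bush, 28 mm across, 28 tall; origin under its middle.
- bush_0: Bystander: brass bush, 32 mm across, 34 tall; origin under its middle.
Mind the look-alikes: they are no part of the job. Of the things shaped like the rack, the aluminium one is meant.

How it is judged (in metres and radians):
On the way, in this order (a step that is already met when the one before it is completed fails the run):
1. the plate lies flat on the block, let go, with its front at least 40 mm out over the edge (x of plate_mid in the frame of block_edge between -0.035 and 0.02 m and y of plate_mid in the frame of block_edge between -0.06 and 0.06 m and z of plate_mid in the frame of block_edge between -0.003 and 0.005 m and angle between plate_mid's own z axis and vertical below 0.06 rad and contact force between the fingers and plate below 0.05 N), for 0.2 s.
2. the plate is picked up, clear of the block and the rack (height (world z) of plate_mid above 0.08 m and contact force between the fingers and plate above 1 N and contact force between plate and block below 0.05 N), for 0.1 s.
At the end, for the whole second after the job is handed in: The plate lies released, flat and at rest on the rack's two ribs between the fences, its middle within 12 mm of the seat along the rack and 10 mm across, in line with the rack within 0.15 rad, slotted end out over the open side (x of plate_mid in the frame of rack_seat between -0.012 and 0.012 m and y of plate_mid in the frame of rack_seat between -0.01 and 0.01 m and z of plate_mid in the frame of rack_seat between -0.002 and 0.005 m and angle between plate_mid's own z axis and vertical below 0.04 rad and angle between the x axis of plate_mid and the x axis of rack_seat, either way round below 0.15 rad and x of plate_bar in the frame of rack_seat above 0.04 m and linear speed of plate below 0.02 m/s); the robot touches nothing.
It fails at once if the plate is pressed on the granite with more than 25 N (contact force between plate and block above 25 N).
It fails at once if the plate is lifted off the granite before it has been slid out (raised over 8 mm with its middle still over 50 mm inside the edge) (x of plate_mid in the frame of block_edge between -0.25 and -0.05 m and y of plate_mid in the frame of block_edge between -0.12 and 0.12 m and z of plate_mid in the frame of block_edge between 0.0095 and 0.04 m).
It fails at once if the plate is dropped or falls more than about 20 mm (0.6 m/s while no finger touches it) (linear speed of plate above 0.6 m/s and contact force between the fingers and plate below 0.05 N).
It fails at once if the flange, gear, discs or a bush is shifted more than 25 mm (distance of any of flange_a, gear, abrasive_discs, bush_1, bush_0 from where it was at the start of the episode above 0.025 m).
It also fails if it takes over 61 s, if anything falls off the work surface, if the arm or the gripper's body presses on something with over 40 N, if the wrist force passes 120 N, or if a joint passes its speed limit or range.

## Working session

There is one attempt and no reset: what is moved stays moved. The work goes in short steps, Python scripts to look and compute and a tool call to move; the robot and the scene stay as the last step left them, time stands still between calls to the robot, and variables do not carry over. Pictures are saved under pics/ and viewed, about 8 in all and at most 12, crops included, and the job is handed in when it is done.

Besides the shell and the picture viewer there is one more tool, called after ">>>" as a command line: name --argument value ..., lists and objects as JSON in quotes. step_arm: Moves the arm, as the interface text tells. Its arguments: {"type":"object","properties":{"plan":{"type":"array","items":{"type":"number"}},"squeeze":{"type":"number"}},"required":["plan"]}

```bash
mkdir -p pics
cat > h.py <<'E'
import numpy as np, cv2
from station import bot, optics, workorder, find_in, masks_of
def K(c):
    f=c["image"].shape[0]/2/np.tan(np.radians(c["fov_y"])/2); return f,c["cx"],c["cy"]
def ray(c,u,v,z):
    f,cx,cy=K(c); d=np.array(c["rotation"])@np.array([(u-cx)/f,(v-cy)/f,1]); o=np.array(c["xyz"])
    return o+d*(z-o[2])/d[2]
def proj(c,p):
    f,cx,cy=K(c); q=np.array(c["rotation"]).T@(np.array(p)-np.array(c["xyz"])); return cx+f*q[0]/q[2],cy+f*q[1]/q[2]
def save(c,n,crop=None,s=1):
    im=c["image"][:,:,::-1]
    if crop: im=im[crop[1]:crop[3],crop[0]:crop[2]]
    cv2.imwrite("pics/"+n+".png",cv2.resize(im,None,fx=s,fy=s,interpolation=cv2.INTER_CUBIC))
E
python3 - <<'E'
from h import *
ims=[]
for n in("scene","side"):
    c=optics.capture(n); save(c,n+"0",s=1.25); print(n,c["xyz"],c["fov_y"],c["cx"],c["cy"],np.round(c["rotation"],3).tolist())
    for t in("plate_mid","plate_solid","plate_bar","block_edge","rack_seat","rack","flange_a","gear","abrasive_discs","bush_1","bush_0"):
        print(t,[(np.round(r["position"],3).tolist(),round(r["score"],2)) for r in find_in(n,t)[:3]])
s=bot.sense(); print(s["tcp_pos"],s["ft_force"],s["width"],np.round(s["eef_rot"],3))
E
```

```text
scene [-0.20127866  0.30468617  0.95866809] 49.84951882452343 318.18537779886293 194.1595446751107 [[-0.593, -0.538, 0.6], [-0.806, 0.397, -0.44], [-0.002, -0.743, -0.669]]
plate_mid [([0.534, 0.143, 0.066], 0.57)]
plate_solid [([0.536, 0.144, 0.066], 0.62)]
plate_bar [([0.534, 0.143, 0.068], 0.94), ([0.504, 0.121, 0.064], 0.17)]
block_edge [([0.504, 0.121, 0.066], 0.89)]
rack_seat [([0.467, -0.16, 0.015], 0.82), ([0.441, -0.749, 0.032], 0.63)]
rack [([0.466, -0.154, 0.017], 0.64), ([0.438, -0.749, 0.03], 0.63), ([0.742, 0.073, 0.009], 0.27)]
flange_a [([0.751, -0.04, 0.01], 0.57)]
gear [([0.538, 0.143, 0.071], 0.35)]
abrasive_discs [([0.744, 0.075, 0.013], 0.63)]
bush_1 [([0.426, -0.023, 0.023], 0.57), ([0.465, -0.158, 0.017], 0.37)]
bush_0 [([0.426, -0.023, 0.023], 0.57), ([0.465, -0.158, 0.017], 0.37)]
side [-0.77290608 -0.20920183  0.9944188 ] 43.584406550394654 321.54779773627706 199.465585595221 [[-0.049, -0.55, 0.834], [-0.999, 0.025, -0.042], [0.002, -0.835, -0.55]]
plate_mid [([0.532, 0.136, 0.071], 0.69)]
plate_solid [([0.538, 0.139, 0.071], 0.65)]
plate_bar [([0.535, 0.14, 0.067], 0.59)]
block_edge [([0.488, 0.107, 0.059], 0.59)]
rack_seat [([0.473, -0.712, 0.031], 0.91), ([0.488, -0.202, 0.024], 0.71)]
rack [([0.47, -0.719, 0.026], 0.72), ([0.494, -0.198, 0.031], 0.55)]
flange_a [([0.745, -0.045, 0.011], 0.5)]
gear [([0.755, -0.186, 0.012], 0.67)]
abrasive_discs [([0.745, 0.063, 0.012], 0.54)]
bush_1 [([0.427, -0.023, 0.024], 0.39)]
bush_0 [([0.427, -0.023, 0.024], 0.39)]
[5.99984522e-01 1.33533629e-05 2.01468300e-01] [-0.08331158  0.17822624 -0.15219275] 0.08525201089336179 [[ 0. -1. -0.]
 [-1. -0. -0.]
 [ 0.  0. -1.]]
```

View pics/scene0.png

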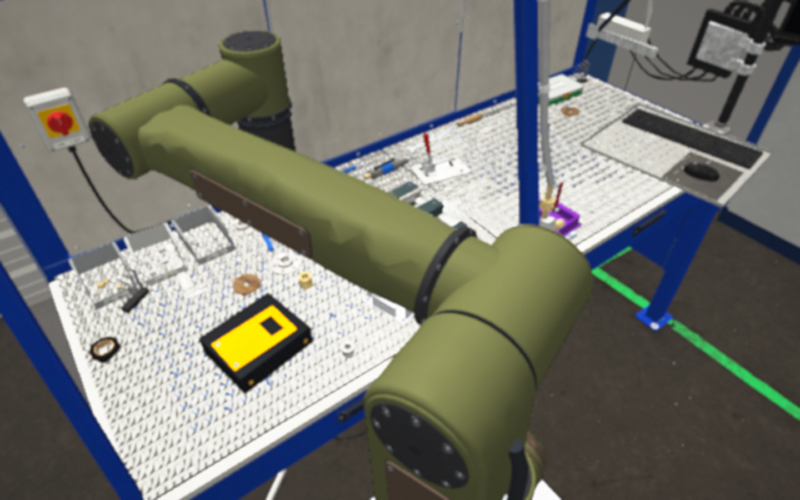

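View pics/side0.png

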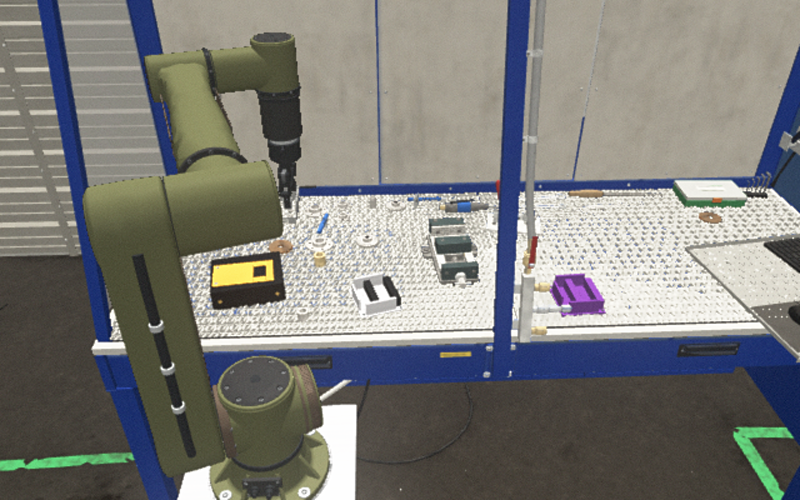

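The scene view is partly blocked by the arm. The side view shows the yellow plate on the black block at (240,275), with its slot toward image right (about -y). The aluminium rack is at (375,292), the purple look-alike at (577,293), a vise at (453,250) and the brass bush at (320,258).

Run:
```python
from h import *
c=optics.capture("side"); w=optics.capture("wrist")
print(w["xyz"],np.round(w["rotation"],3).tolist(),w["fov_y"])
a=c["image"][190:260,150:350]; a=cv2.resize(a,(800,280),interpolation=cv2.INTER_CUBIC)
b=cv2.resize(w["image"],(480,300))
o=np.zeros((580,800,3),np.uint8); o[:280]=a; o[280:,:480]=b
cv2.imwrite("pics/c1.png",o[:,:,::-1])
for t in("rack","bush_0","bush_1","gear","flange_a"): print(t,[(np.round(r["position"],3).tolist(),round(r["score"],2)) for r in find_in("wrist",t)[:3]])
```

```text
[ 0.59917809 -0.07386396  0.37375556] [[-1.0, 0.0, 0.0], [0.0, 0.958, 0.288], [-0.0, 0.288, -0.958]] 63.1651199885728
rack [([0.513, -0.155, 0.005], 0.63)]
bush_0 [([0.434, -0.028, 0.026], 0.68), ([0.663, -0.05, 0.038], 0.61)]
bush_1 [([0.434, -0.028, 0.026], 0.68), ([0.663, -0.05, 0.038], 0.61)]
gear [([0.765, -0.163, 0.011], 0.69), ([0.754, -0.038, 0.011], 0.39)]
flange_a [([0.755, -0.042, 0.01], 0.87)]
```

View pics/c1.png

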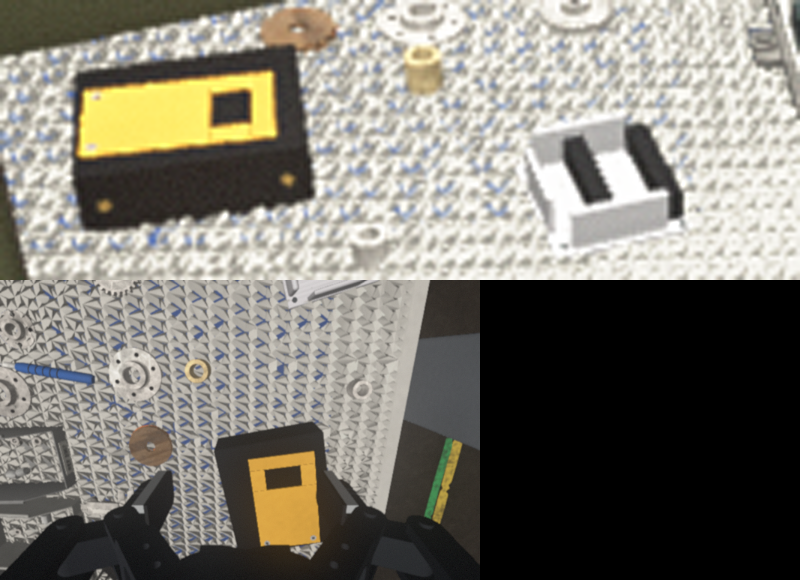

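The rack's open side, with a rib at the end, faces image right (about -y), like the block's front edge. Next I'll measure the outlines.

```bash
cat >> h.py <<'E'
def yellow(c):
    h=cv2.cvtColor(c["image"],cv2.COLOR_RGB2HSV); m=cv2.inRange(h,(12,130,110),(35,255,255))
    n,l,s,_=cv2.connectedComponentsWithStats(m)
    return l==1+np.argmax(s[1:,4])
def plane(c,m,z):
    v,u=np.nonzero(m); f,cx,cy=K(c); d=np.c_[(u-cx)/f,(v-cy)/f,np.ones(len(u))]@np.array(c["rotation"]).T
    o=np.array(c["xyz"]); return (o+d*((z-o[2])/d[:,2])[:,None])[:,:2]
def rect(P):
    r=cv2.minAreaRect((P*1000).astype(np.float32)); return np.round(r[0],1),np.round(r[1],1),round(r[2],2),np.round(cv2.boxPoints(r)).tolist()
E
python3 - <<'E'
from h import *
for n in("wrist","side","scene"):
    c=optics.capture(n)
    print(n,"plate",rect(plane(c,yellow(c),0.069)))
    b=masks_of(n,"block_edge"); 
    for t,z in(("block_edge",.066),("rack",.035),("plate_mid",.069)):
        for r in masks_of(n,t)[:1]:
            print(t,round(r["score"],2),r["mask"].sum(),rect(plane(c,r["mask"],z)))
            if n=="side" and t!="plate_mid":
                cn=max(cv2.findContours(r["mask"].astype(np.uint8),0,2)[0],key=cv2.contourArea); print(cv2.approxPolyDP(cn,2.5,True)[:,0].tolist())
c=optics.capture("wrist"); save(c,"w1",(250,180,470,380),3.6)
E
```

```text
wrist plate (array([540.3, 129.3]), array([ 91.3, 151.2]), 8.0, [[485.0, 198.0], [506.0, 48.0], [596.0, 61.0], [575.0, 210.0]])
block_edge 0.69 11851 (array([553.9, 115.1]), array([149.6, 194.8]), 10.47, [[463.0, 197.0], [498.0, 6.0], [645.0, 33.0], [610.0, 224.0]])
rack 0.98 2713 (array([ 493.8, -145.8]), array([ 32.6, 117.8]), 89.99, [[435.0, -162.0], [553.0, -162.0], [553.0, -130.0], [435.0, -130.0]])
plate_mid 0.86 8812 (array([540.3, 129. ]), array([ 90.4, 151.5]), 7.6, [[485.0, 198.0], [505.0, 48.0], [595.0, 60.0], [575.0, 210.0]])
side plate (array([542. , 130.1]), array([ 99.1, 154.4]), 7.96, [[482.0, 200.0], [504.0, 47.0], [602.0, 60.0], [580.0, 213.0]])
block_edge 0.94 1665 (array([516.8, 116.8]), array([223.9, 179.8]), 11.06, [[390.0, 184.0], [424.0, 7.0], [644.0, 50.0], [609.0, 226.0]])
[[223, 201], [170, 208], [170, 245], [183, 247], [227, 240]]
rack 0.82 1059 (array([ 459.7, -709.4]), array([169. , 122.1]), 2.42, [[373.0, -652.0], [378.0, -774.0], [547.0, -767.0], [542.0, -645.0]])
[[444, 221], [440, 233], [446, 243], [456, 243], [459, 252], [483, 250], [483, 241], [471, 222], [466, 219]]
plate_mid 0.75 713 (array([541. , 130.5]), array([ 93.3, 149.8]), 8.37, [[484.0, 198.0], [506.0, 50.0], [598.0, 63.0], [576.0, 211.0]])
scene plate (array([540.6, 130.9]), array([ 99.5, 156.3]), 8.12, [[480.0, 201.0], [502.0, 46.0], [601.0, 60.0], [579.0, 215.0]])
block_edge 0.94 2555 (array([531.9, 127.6]), array([185. , 189.6]), 11.07, [[423.0, 203.0], [459.0, 17.0], [641.0, 52.0], [605.0, 238.0]])
rack 0.92 351 (array([ 462.7, -151.6]), array([120.8,  38. ]), 20.86, [[399.0, -155.0], [413.0, -191.0], [526.0, -148.0], [512.0, -112.0]])
plate_mid 0.93 1393 (array([536.9, 130.6]), array([ 90.5, 153.6]), 7.13, [[482.0, 201.0], [502.0, 49.0], [591.0, 60.0], [572.0, 212.0]])
```

View pics/w1.png

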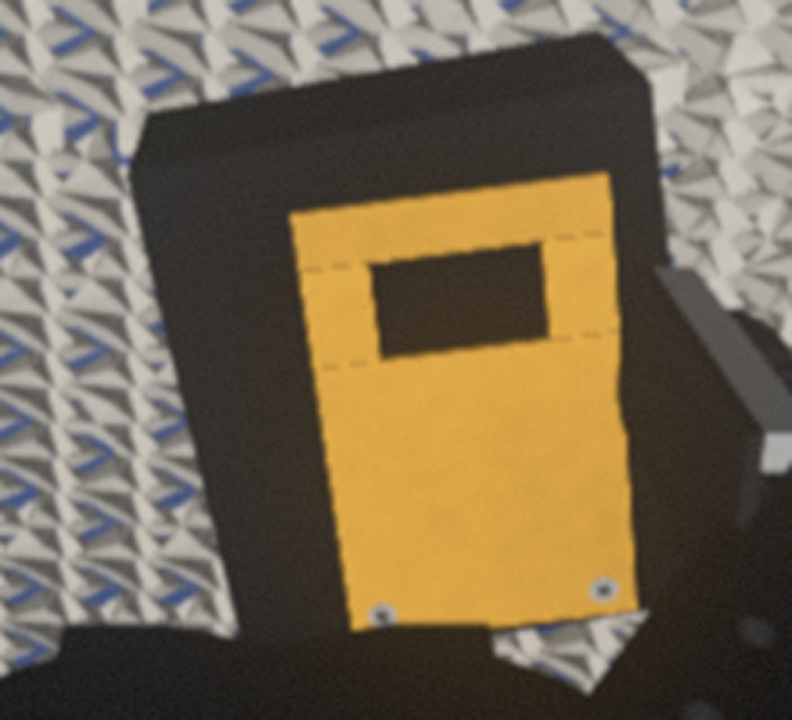

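The wrist crop shows the front top edge from (135,172) to (650,85), the plate's front about 25 mm behind it, and the slot open toward it.

Run:
```python
from h import *
c=optics.capture("wrist")
q=lambda u,v:ray(c,250+u/3.6,180+v/3.6,.066)[:2]*1000
a,b=q(135,172),q(650,85); x=b-a
m=(a+b)/2; L=np.hypot(*x); y=x/L; X=np.array([-y[1],y[0]]); X*=-np.sign(X[1])
print(a,b,L,"edge mid",m,"xdir",X,np.degrees(np.arctan2(X[1],X[0])))
p=np.array([540.3,129.2]); print("plate in block",(p-m)@X,(p-m)@y)
s=np.array([.139,-.990]);s/=np.hypot(*s);print("plate deg",np.degrees(np.arctan2(s[1],s[0])),"solid",p-25*s)
```

```text
[638.6795496   50.10282768] [495.75730856  24.36014366] 145.22208084599103 edge mid [567.21842908  37.23148567] xdir [ 0.17726426 -0.98416329] -79.78954921190821
plate in block -95.28371103774357 10.189399551616317
plate deg -82.00768607051556 solid [536.82399355 153.95716824]
```

>>> step_arm --plan '[-1,-31,12.6,0,0,0,0,-1,-31,12.6,0,0,0,0,-1,-31,12.6,0,0,0,0,-1,-31,12.6,0,0,0,0,-1,-30,12.6,0,0,0,0]'

```text
time_s: 3.02
tcp_pos: [0.5365, 0.155, 0.2016]
eef_rot: [[0.0, -1.0, 0.0], [-1.0, -0.0, 0.0], [-0.0, -0.0, -1.0]]
ft_force: [0.8, -0.6, -0.4]
width: 0.0002
```

>>> step_arm --plan '[-1,0,0,0,0,0,0.179,-1,0,0,0,0,0,0.179,-1,0,0,0,0,0,0.179,-1,0,0,0,0,0,0.179,-1,0,0,0,0,0,0.179]'

```text
time_s: 3.65
tcp_pos: [0.537, 0.154, 0.2015]
eef_rot: [[-0.784, -0.621, -0.0], [-0.621, 0.784, -0.0], [0.0, 0.0, -1.0]]
ft_force: [-0.0, -0.7, 0.3]
width: -0.0002
```

>>> step_arm --plan '[-1,0,0,0,0,0,0.179,-1,0,0,0,0,0,0.179,-1,0,0,0,0,0,0.179,-1,0,0,50,0,0,0,-1,0,0,40,0,0,0]'

```text
time_s: 4.28
tcp_pos: [0.5367, 0.1541, 0.1099]
eef_rot: [[-0.99, -0.138, -0.0], [-0.138, 0.99, 0.0], [0.0, 0.0, -1.0]]
ft_force: [-0.0, 0.2, -0.3]
width: 0.0
```

>>> step_arm --plan '[-1,0,0,25,0,0,0,-1,0,0,11,0,0,0,-1,0,0,2,0,0,0,-1,0,0,0,0,0,0,-1,0,0,0,0,0,0]'

```text
time_s: 4.9
tcp_pos: [0.5375, 0.1543, 0.0747]
eef_rot: [[-0.99, -0.138, 0.002], [-0.138, 0.99, 0.001], [-0.002, 0.001, -1.0]]
ft_force: [0.3, 0.3, 0.3]
width: -0.0002
```

>>> step_arm --plan '[-1,0,0,1,0,0,0,-1,0,0,1,0,0,0,-1,0,0,0.5,0,0,0,-1,0,0,0.5,0,0,0,-1,0,0,0,0,0,0]'

```text
time_s: 5.52
tcp_pos: [0.5369, 0.154, 0.0704]
eef_rot: [[-0.99, -0.138, -0.0], [-0.138, 0.99, -0.0], [0.0, -0.0, -1.0]]
ft_force: [-0.1, -0.1, -0.2]
width: 0.0002
```

>>> step_arm --plan '[-1,0,0,0.3,0,0,0,-1,0,0,0.3,0,0,0,-1,0,0,0.3,0,0,0,-1,0,0,0.3,0,0,0,-1,0,0,0,0,0,0]'

```text
time_s: 6.15
tcp_pos: [0.5369, 0.154, 0.0692]
eef_rot: [[-0.99, -0.138, -0.0], [-0.138, 0.99, -0.0], [0.0, -0.0, -1.0]]
ft_force: [0.1, -0.1, -0.7]
width: 0.0004
```

>>> step_arm --plan '[-1,0,0,0.2,0,0,0,-1,0,0,0.2,0,0,0,-1,0,0,0,0,0,0,-1,0,0,0,0,0,0,-1,0,0,0,0,0,0]'

```text
time_s: 6.78
tcp_pos: [0.5369, 0.154, 0.0689]
eef_rot: [[-0.99, -0.138, -0.0], [-0.138, 0.99, -0.0], [0.0, 0.0, -1.0]]
ft_force: [-0.3, -0.2, 0.4]
width: 0.0001
```

>>> step_arm --plan '[-1,0,0,0.15,0,0,0,-1,0,0,0.15,0,0,0,-1,0,0,0,0,0,0,-1,0,0,0,0,0,0,-1,0,0,0,0,0,0]'

```text
time_s: 7.4
tcp_pos: [0.537, 0.154, 0.0686]
eef_rot: [[-0.99, -0.138, -0.0], [-0.138, 0.99, -0.0], [0.0, -0.0, -1.0]]
ft_force: [0.2, -0.5, 0.6]
width: 0.0001
```

>>> step_arm --plan '[-1,0,0,0.15,0,0,0,-1,0,0,0.15,0,0,0,-1,0,0,0,0,0,0,-1,0,0,0,0,0,0,-1,0,0,0,0,0,0]'

```text
time_s: 8.02
tcp_pos: [0.537, 0.154, 0.0682]
eef_rot: [[-0.99, -0.138, -0.0], [-0.138, 0.99, -0.0], [0.0, -0.0, -1.0]]
ft_force: [-0.3, -0.6, 0.2]
width: -0.0004
```

>>> step_arm --plan '[-1,0,0,0.15,0,0,0,-1,0,0,0,0,0,0,-1,0,0,0.15,0,0,0,-1,0,0,0,0,0,0,-1,0,0,0,0,0,0]'

```text
time_s: 8.65
tcp_pos: [0.537, 0.154, 0.068]
eef_rot: [[-0.99, -0.138, -0.0], [-0.138, 0.99, -0.0], [0.0, -0.0, -1.0]]
ft_force: [0.9, 0.0, 0.5]
width: 0.0003
```

>>> step_arm --plan '[-1,0,0,0.15,0,0,0,-1,0,0,0,0,0,0,-1,0,0,0.15,0,0,0,-1,0,0,0,0,0,0,-1,0,0,0,0,0,0]'

```text
time_s: 9.28
tcp_pos: [0.537, 0.154, 0.0677]
eef_rot: [[-0.99, -0.138, -0.0], [-0.138, 0.99, -0.0], [0.0, -0.0, -1.0]]
ft_force: [0.7, -0.6, -0.5]
width: 0.0001
```

>>> step_arm --plan '[-1,0,0,0.15,0,0,0,-1,0,0,0,0,0,0,-1,0,0,0.15,0,0,0,-1,0,0,0,0,0,0,-1,0,0,0,0,0,0]'

```text
time_s: 9.9
tcp_pos: [0.537, 0.154, 0.0674]
eef_rot: [[-0.99, -0.138, -0.0], [-0.138, 0.99, -0.0], [0.0, -0.0, -1.0]]
ft_force: [-0.6, -0.6, 0.1]
width: 0.0003
```

Run:
```python
from h import *
w=optics.capture("wrist"); s=optics.capture("side"); print(bot.sense()["ft_force"])
print(rect(plane(w,yellow(w),.069)))
a=cv2.resize(s["image"][150:260,150:310],(480,330),interpolation=cv2.INTER_CUBIC)
b=cv2.resize(w["image"],(400,250))
o=np.zeros((580,480,3),np.uint8);o[:330]=a;o[330:,:400]=b
cv2.imwrite("pics/c2.png",o[:,:,::-1])
```

```text
[0.54326371 0.384292   0.13449074]
(array([540.1, 129.8]), array([ 90.5, 150.4]), 7.96, [[485.0, 198.0], [506.0, 49.0], [595.0, 62.0], [574.0, 211.0]])
```

View pics/c2.png

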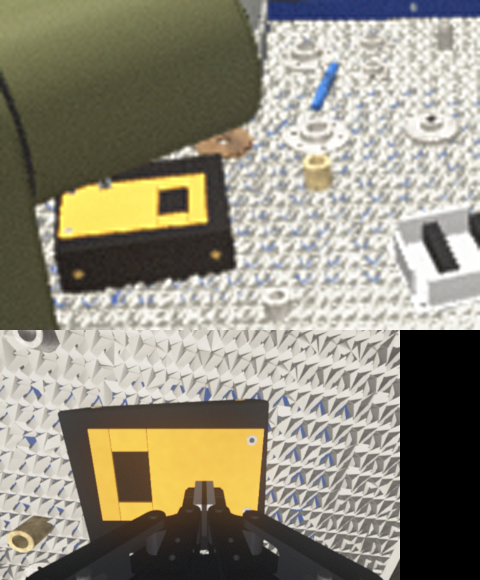

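The fingers are over the plate's solid part, just above it with no contact yet, so I'll keep lowering.

>>> step_arm --plan '[-1,0,0,0.15,0,0,0,-1,0,0,0,0,0,0,-1,0,0,0.15,0,0,0,-1,0,0,0,0,0,0,-1,0,0,0,0,0,0]'

```text
time_s: 10.62
tcp_pos: [0.537, 0.154, 0.0671]
eef_rot: [[-0.99, -0.138, -0.0], [-0.138, 0.99, -0.0], [0.0, -0.0, -1.0]]
ft_force: [-0.4, -0.3, 0.2]
width: 0.0
```

>>> step_arm --plan '[-1,0,0,0.15,0,0,0,-1,0,0,0,0,0,0,-1,0,0,0.15,0,0,0,-1,0,0,0,0,0,0,-1,0,0,0,0,0,0]'

```text
time_s: 11.25
tcp_pos: [0.5369, 0.154, 0.0667]
eef_rot: [[-0.99, -0.138, -0.0], [-0.138, 0.99, -0.0], [0.0, -0.0, -1.0]]
ft_force: [0.1, -0.1, 0.3]
width: -0.0004
```

>>> step_arm --plan '[-1,0,0,0.15,0,0,0,-1,0,0,0,0,0,0,-1,0,0,0.15,0,0,0,-1,0,0,0,0,0,0,-1,0,0,0,0,0,0]'

```text
time_s: 11.88
tcp_pos: [0.537, 0.154, 0.0665]
eef_rot: [[-0.99, -0.138, -0.0], [-0.138, 0.99, -0.0], [0.0, -0.0, -1.0]]
ft_force: [-0.1, -0.0, 0.2]
width: -0.0
```

>>> step_arm --plan '[-1,0,0,0.15,0,0,0,-1,0,0,0,0,0,0,-1,0,0,0.15,0,0,0,-1,0,0,0,0,0,0,-1,0,0,0,0,0,0]'

```text
time_s: 12.5
tcp_pos: [0.537, 0.154, 0.0662]
eef_rot: [[-0.99, -0.138, -0.0], [-0.138, 0.99, -0.0], [0.0, -0.0, -1.0]]
ft_force: [0.2, 0.3, 0.0]
width: -0.0001
```

>>> step_arm --plan '[-1,0,0,0.15,0,0,0,-1,0,0,0,0,0,0,-1,0,0,0.15,0,0,0,-1,0,0,0,0,0,0,-1,0,0,0,0,0,0]'

```text
time_s: 13.12
tcp_pos: [0.537, 0.154, 0.0659]
eef_rot: [[-0.99, -0.138, -0.0], [-0.138, 0.99, -0.0], [0.0, -0.0, -1.0]]
ft_force: [-0.2, 0.0, -0.4]
width: -0.0003
```

>>> step_arm --plan '[-1,0,0,0.15,0,0,0,-1,0,0,0,0,0,0,-1,0,0,0.15,0,0,0,-1,0,0,0,0,0,0,-1,0,0,0,0,0,0]'

```text
time_s: 13.75
tcp_pos: [0.537, 0.154, 0.0655]
eef_rot: [[-0.99, -0.138, -0.0], [-0.138, 0.99, -0.0], [0.0, -0.0, -1.0]]
ft_force: [0.5, -0.3, 0.7]
width: -0.0003
```

>>> step_arm --plan '[-1,0,0,0.15,0,0,0,-1,0,0,0,0,0,0,-1,0,0,0.15,0,0,0,-1,0,0,0,0,0,0,-1,0,0,0,0,0,0]'

```text
time_s: 14.38
tcp_pos: [0.537, 0.154, 0.0653]
eef_rot: [[-0.99, -0.138, -0.0], [-0.138, 0.99, -0.0], [0.0, -0.0, -1.0]]
ft_force: [0.0, -0.5, 0.8]
width: -0.0002
```

Run:
```python
from h import *
F=[]
for i in range(4):
    w=optics.capture("wrist"); s=bot.sense(); F.append(s["ft_force"]); 
print(np.round(F,2),s["tcp_pos"],proj(w,[.537,.154,.069]),proj(w,[.537,.154,.0653]))
save(w,"w3",(240,200,440,350),4)
```

```text
[[-0.07  0.45  0.3 ]
 [ 0.4  -0.38 -0.11]
 [ 0.21  0.12 -0.06]
 [ 0.38 -0.05  0.49]] [0.53694613 0.15404423 0.06525295] (np.float64(327.0903779437164), np.float64(238.21501010964926)) (np.float64(327.0780035745914), np.float64(235.59082727688013))
```

View pics/w3.png

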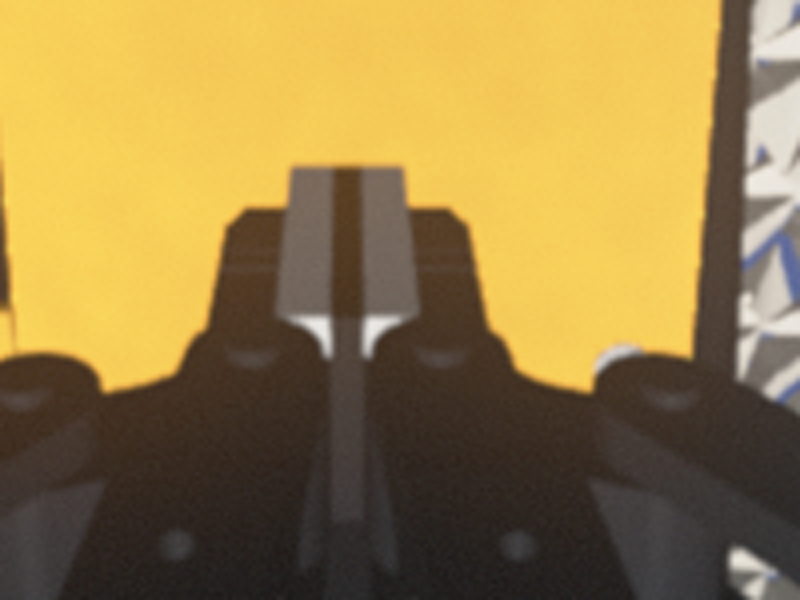

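Run:
```python
from h import *
w=optics.capture("wrist"); s=bot.sense(); R=np.array(s["eef_rot"]); t=np.array(s["tcp_pos"])
for dz in(0,-2,-4,-6,-8): print(dz,[np.round(proj(w,t+R@np.array([x,0,dz])/1000),1) for x in(11,0)])
print(w["xyz"]-t)
```

```text
0 [array([327.1, 217.5]), array([327.1, 235.5])]
-2 [array([327.1, 218.7]), array([327.1, 236.9])]
-4 [array([327.1, 220. ]), array([327.1, 238.3])]
-6 [array([327.1, 221.3]), array([327.1, 239.8])]
-8 [array([327.1, 222.6]), array([327.1, 241.3])]
[-0.07348293 -0.01064397  0.17231068]
```

>>> step_arm --plan '[-1,0,0,0.15,0,0,0,-1,0,0,0,0,0,0,-1,0,0,0.15,0,0,0,-1,0,0,0,0,0,0,-1,0,0,0,0,0,0]'

```text
time_s: 15.25
tcp_pos: [0.537, 0.154, 0.065]
eef_rot: [[-0.99, -0.138, -0.0], [-0.138, 0.99, -0.0], [0.0, -0.0, -1.0]]
ft_force: [-0.1, 1.0, -0.1]
width: 0.0002
```

Run:
```python
from h import *
s=optics.capture("side"); t=np.array(bot.sense()["tcp_pos"])
im=s["image"].copy(); s["image"]=cv2.resize(im[190:240,160:240],None,fx=9,fy=9,interpolation=cv2.INTER_CUBIC)
for z,col in((0,(255,0,0)),(.03,(0,255,0))):
    S=dict(s,image=im); u,v=proj(S,t+[0,0,z]); print(z,u,v); cv2.circle(s["image"],(int((u-160+.5)*9),int((v-190+.5)*9)),4,col,-1)
cv2.imwrite("pics/s4.png",s["image"][:,:,::-1])
```

```text
0 186.46921993776226 219.98614127963856
0.03 185.07208155578246 212.2304815458926
```

View pics/s4.png

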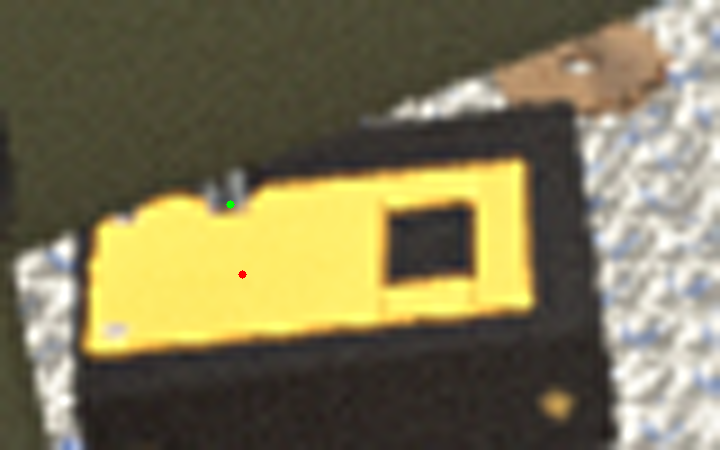

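Run:
```python
from h import *
w=optics.capture("wrist"); s=bot.sense(); R=np.array(s["eef_rot"]); t=np.array(s["tcp_pos"])
for dz in range(-36,-18,2): print(dz,[np.round(proj(w,t+R@np.array([x,0,dz])/1000)[1],1) for x in(11,8,0)],np.round(proj(w,t+R@np.array([11,7,dz])/1000)[0],1))
sd=optics.capture("side")
for dz in range(-34,-18,3): print(dz,np.round(proj(sd,t+[0,0,-dz/1000]),1),np.round(proj(sd,t+R@np.array([11,0,dz])/1000),1))
g=cv2.cvtColor(w["image"],cv2.COLOR_RGB2HSV)[:,:,1]; print(g[232:252,320],g[232:252,333])
print(cv2.cvtColor(w["image"],cv2.COLOR_RGB2HSV)[246,305:345,1])
print(w["rotation"])
```

```text
-36 [np.float64(244.6), np.float64(250.6), np.float64(266.2)] 342.6
-34 [np.float64(242.8), np.float64(248.7), np.float64(264.1)] 342.4
-32 [np.float64(241.0), np.float64(246.9), np.float64(262.1)] 342.2
-30 [np.float64(239.3), np.float64(245.0), np.float64(260.2)] 342.0
-28 [np.float64(237.6), np.float64(243.3), np.float64(258.2)] 341.8
-26 [np.float64(235.9), np.float64(241.6), np.float64(256.4)] 341.6
-24 [np.float64(234.3), np.float64(239.9), np.float64(254.5)] 341.4
-22 [np.float64(232.7), np.float64(238.2), np.float64(252.7)] 341.3
-20 [np.float64(231.1), np.float64(236.6), np.float64(251.0)] 341.1
-34 [184.9 211.2] [184.8 213.2]
-31 [185. 212.] [184.9 213.9]
-28 [185.2 212.8] [185.  214.7]
-25 [185.3 213.5] [185.2 215.5]
-22 [185.5 214.3] [185.3 216.3]
-19 [185.6 215.1] [185.5 217.1]
[165 163 163 163 163 165 162 164 162 144  90  61  64  64  65  60  62  65
  63  62] [164 164 163 164 164 163 164 164 163 145  87  60  62  65  62  61  59  61
  60  62]
[165 163 164 163 165 166 160 125  71  61  63  61  63  61  63  65  65  70
 105 147 161 163 154 152 129  83  66  58  62  62  62  62  62  60  62  89
 142 165 166 163]
[[-1.38177157e-01  9.48363629e-01  2.85505694e-01]
 [ 9.90407474e-01  1.32407144e-01  3.95143444e-02]
 [-3.29026345e-04  2.88226953e-01 -9.57562069e-01]]
```

>>> step_arm --plan '[-1,0,0,8,0,0,0,-1,0,0,8,0,0,0,-1,0,0,5,0,0,0,-1,0,0,1,0,0,0,-1,0,0,0,0,0,0]'

```text
time_s: 16.02
tcp_pos: [0.537, 0.154, 0.043]
eef_rot: [[-0.99, -0.138, 0.0], [-0.138, 0.99, -0.0], [-0.0, -0.0, -1.0]]
ft_force: [-0.2, 0.2, 0.5]
width: -0.0004
```

Run:
```python
from h import *
w=optics.capture("wrist"); s=bot.sense(); print(s["tcp_pos"],s["ft_force"])
print(rect(plane(w,yellow(w),.069)))
sd=optics.capture("side")
a=cv2.resize(w["image"][210:310,270:390],(600,500),interpolation=cv2.INTER_CUBIC)
b=cv2.resize(sd["image"][195:235,165:205],(200,200),interpolation=cv2.INTER_CUBIC)
o=np.zeros((500,800,3),np.uint8);o[:,:600]=a;o[:200,600:]=b
cv2.imwrite("pics/c5.png",o[:,:,::-1])
```

```text
[0.53710315 0.15407299 0.04319629] [0.30266294 0.40848903 0.20871625]
(array([539.5, 129.6]), array([ 90.4, 150.6]), 8.4, [[484.0, 198.0], [506.0, 49.0], [595.0, 62.0], [573.0, 211.0]])
```

View pics/c5.png

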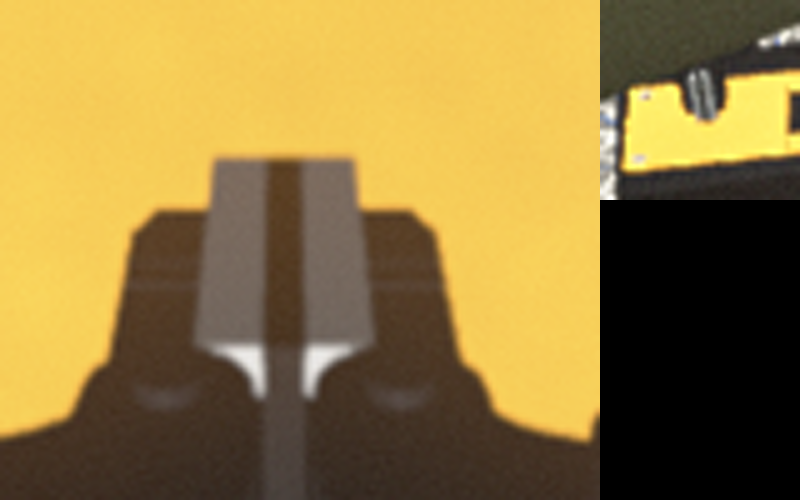

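The tip really ends about 30 mm above the reported TCP, and both cameras agree on that. The gap left is about 2–9 mm, so I'll feel downward.

>>> step_arm --plan '[-1,0,0,0.2,0,0,0,-1,0,0,0.2,0,0,0,-1,0,0,0,0,0,0,-1,0,0,0,0,0,0,-1,0,0,0,0,0,0]'

```text
time_s: 16.75
tcp_pos: [0.537, 0.154, 0.0426]
eef_rot: [[-0.99, -0.138, -0.0], [-0.138, 0.99, -0.0], [0.0, -0.0, -1.0]]
ft_force: [-0.3, 0.3, -0.8]
width: -0.0002
```

>>> step_arm --plan '[-1,0,0,0.2,0,0,0,-1,0,0,0.2,0,0,0,-1,0,0,0.1,0,0,0,-1,0,0,0,0,0,0,-1,0,0,0,0,0,0]'

```text
time_s: 17.38
tcp_pos: [0.5369, 0.154, 0.042]
eef_rot: [[-0.99, -0.138, -0.0], [-0.138, 0.99, -0.0], [0.0, -0.0, -1.0]]
ft_force: [-0.2, 0.7, -0.4]
width: -0.0001
```

>>> step_arm --plan '[-1,0,0,0.2,0,0,0,-1,0,0,0.2,0,0,0,-1,0,0,0.1,0,0,0,-1,0,0,0,0,0,0,-1,0,0,0,0,0,0]'

```text
time_s: 18.0
tcp_pos: [0.537, 0.154, 0.0416]
eef_rot: [[-0.99, -0.138, -0.0], [-0.138, 0.99, -0.0], [0.0, 0.0, -1.0]]
ft_force: [0.4, 0.2, 0.4]
width: 0.0002
```

>>> step_arm --plan '[-1,0,0,0.2,0,0,0,-1,0,0,0.2,0,0,0,-1,0,0,0.1,0,0,0,-1,0,0,0,0,0,0,-1,0,0,0,0,0,0]'

```text
time_s: 18.62
tcp_pos: [0.537, 0.154, 0.0411]
eef_rot: [[-0.99, -0.138, -0.0], [-0.138, 0.99, -0.0], [0.0, -0.0, -1.0]]
ft_force: [-0.1, -0.3, 0.3]
width: 0.0002
```

>>> step_arm --plan '[-1,0,0,0.2,0,0,0,-1,0,0,0.2,0,0,0,-1,0,0,0.2,0,0,0,-1,0,0,0,0,0,0,-1,0,0,0,0,0,0]'

```text
time_s: 19.25
tcp_pos: [0.537, 0.154, 0.0405]
eef_rot: [[-0.99, -0.138, -0.0], [-0.138, 0.99, -0.0], [0.0, -0.0, -1.0]]
ft_force: [-0.2, 0.2, 0.5]
width: -0.0002
```

>>> step_arm --plan '[-1,0,0,0.2,0,0,0,-1,0,0,0.2,0,0,0,-1,0,0,0.2,0,0,0,-1,0,0,0,0,0,0,-1,0,0,0,0,0,0]'

```text
time_s: 19.88
tcp_pos: [0.537, 0.154, 0.0399]
eef_rot: [[-0.99, -0.138, -0.0], [-0.138, 0.99, -0.0], [0.0, -0.0, -1.0]]
ft_force: [0.5, 0.4, 0.4]
width: 0.0
```

>>> step_arm --plan '[-1,0,0,0.2,0,0,0,-1,0,0,0.2,0,0,0,-1,0,0,0.2,0,0,0,-1,0,0,0,0,0,0,-1,0,0,0,0,0,0]'

```text
time_s: 20.5
tcp_pos: [0.537, 0.154, 0.0394]
eef_rot: [[-0.99, -0.138, 0.0], [-0.138, 0.99, 0.0], [-0.0, 0.0, -1.0]]
ft_force: [-1.4, -0.4, 1.4]
width: 0.0001
```

>>> step_arm --plan '[-1,0,0,0.2,0,0,0,-1,0,0,0,0,0,0,-1,0,0,0,0,0,0,-1,0,0,0,0,0,0,-1,0,0,0,0,0,0]'

```text
time_s: 21.12
tcp_pos: [0.5371, 0.154, 0.0394]
eef_rot: [[-0.99, -0.138, 0.0], [-0.138, 0.99, 0.0], [-0.0, 0.0, -1.0]]
ft_force: [-2.3, -0.8, 5.1]
width: 0.0001
```

Contact at 5 N, so the tool tip is 29.7 mm above the reported TCP. I'll press a little more and start sliding along tool -y.

>>> step_arm --plan '[-1,0,0,0.2,0,0,0,-1,0,0,0,0,0,0,-1,0,-2,0,0,0,0,-1,0,-4,0,0,0,0,-1,0,-4,0,0,0,0]'

```text
time_s: 21.75
tcp_pos: [0.5389, 0.1443, 0.0393]
eef_rot: [[-0.99, -0.139, 0.001], [-0.139, 0.99, 0.001], [-0.001, 0.001, -1.0]]
ft_force: [-0.3, 2.5, 5.4]
width: 0.0004
```

>>> step_arm --plan '[-1,0,-4,0.1,0,0,0,-1,0,-4,0.05,0,0,0,-1,0,-4,0,0,0,0,-1,0,-4,0,0,0,0,-1,0,-4,0,0,0,0]'

```text
time_s: 22.38
tcp_pos: [0.5418, 0.1245, 0.0393]
eef_rot: [[-0.99, -0.139, 0.002], [-0.139, 0.99, 0.001], [-0.002, 0.001, -1.0]]
ft_force: [-0.4, 2.2, 5.5]
width: 0.0002
```

Run:
```python
from h import *
w=optics.capture("wrist"); s=bot.sense(); print(s["tcp_pos"],s["ft_force"]); print(rect(plane(w,yellow(w),.069)))
```

```text
[0.54181773 0.12399118 0.03934829] [0.4268377  1.32079143 5.73541754]
(array([544.1, 100.3]), array([ 90.1, 150. ]), 8.17, [[489.0, 168.0], [510.0, 20.0], [599.0, 33.0], [578.0, 181.0]])
```

>>> step_arm --plan '[-1,0,-5,0,0,0,0,-1,0,-6,0,0,0,0,-1,0,-6,0,0,0,0,-1,0,-6,0,0,0,0,-1,0,-6,0,0,0,0]'

```text
time_s: 23.05
tcp_pos: [0.5458, 0.0956, 0.0394]
eef_rot: [[-0.99, -0.138, 0.002], [-0.138, 0.99, 0.001], [-0.002, 0.001, -1.0]]
ft_force: [0.0, 1.5, 6.0]
width: -0.0
```

>>> step_arm --plan '[-1,0,-6,0,0,0,0,-1,0,-6,0,0,0,0,-1,0,-5,0,0,0,0,-1,0,-3,0,0,0,0,-1,0,0,0,0,0,0]'

```text
time_s: 23.68
tcp_pos: [0.5486, 0.0755, 0.0394]
eef_rot: [[-0.99, -0.138, 0.002], [-0.138, 0.99, 0.0], [-0.002, -0.0, -1.0]]
ft_force: [0.4, 1.5, 5.6]
width: 0.0001
```

Run:
```python
from h import *
w=optics.capture("wrist"); s=bot.sense(); print(s["tcp_pos"],s["ft_force"]); r=rect(plane(w,yellow(w),.069)); print(r)
m=np.array([567.2,37.2]);X=np.array([.177,-.984]); print((r[0]-m)@X)
save(w,"w6",s=1.1)
```

```text
[0.54857045 0.07547498 0.03935943] [0.68155148 0.11805869 5.77619404]
(array([550.8,  51.2]), array([ 89.9, 151.2]), 8.88, [[495.0, 119.0], [518.0, -30.0], [607.0, -16.0], [584.0, 133.0]])
-16.678800000000017
```

View pics/w6.png

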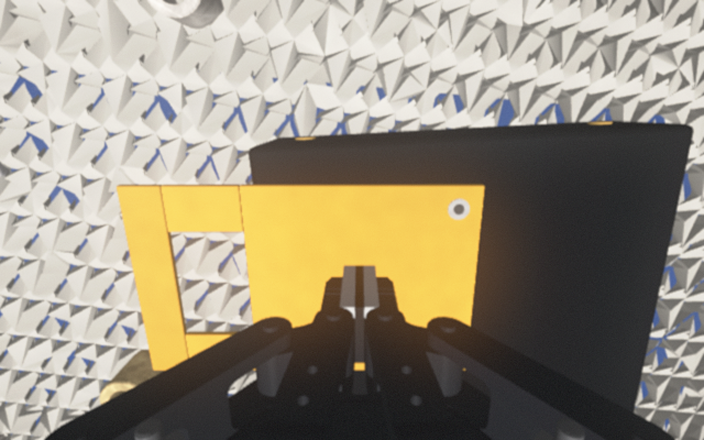

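Plate is out with the slot clear past the edge. Releasing upward.

>>> step_arm --plan '[-1,0,0,-1,0,0,0,-1,0,0,-5,0,0,0,-1,0,0,-15,0,0,0,-1,0,0,-20,0,0,0,-0.2,0,0,0,0,0,0]' --squeeze 90

```text
time_s: 24.35
tcp_pos: [0.5494, 0.0762, 0.0829]
eef_rot: [[-0.99, -0.139, 0.004], [-0.139, 0.99, 0.001], [-0.004, 0.001, -1.0]]
ft_force: [-0.3, -0.7, -0.4]
width: 0.0173
```

>>> step_arm --plan '[-0.2,0,-10,0,0,0,0,-0.2,0,-20,0,0,0,0,-0.2,0,-20,0,0,0,0,-0.2,0,-10,0,0,0,0,-0.2,0,0,0,0,0,0]'

```text
time_s: 24.98
tcp_pos: [0.5562, 0.0152, 0.0795]
eef_rot: [[-0.991, -0.137, -0.0], [-0.137, 0.991, -0.0], [0.0, -0.0, -1.0]]
ft_force: [-0.7, 1.0, -0.4]
width: 0.0341
```

Run:
```python
from h import *
w=optics.capture("wrist"); s=bot.sense(); print(s["tcp_pos"],s["ft_force"],s["width"]); 
for n in("wrist","side","scene"):
    c=w if n=="wrist" else optics.capture(n); r=rect(plane(c,yellow(c),.069)); print(r)
    for t in("rack","rack_seat"): print([(np.round(q["position"],3).tolist(),round(q["score"],2)) for q in find_in(n,t)[:3]])
save(w,"w7",s=1.1)
```

```text
[0.55620541 0.01586224 0.07957705] [-0.41902619  0.50143272 -0.50228755] 0.033760313199129685
(array([551.6,  51.5]), array([ 89.9, 149.7]), 7.86, [[497.0, 119.0], [517.0, -29.0], [606.0, -17.0], [586.0, 132.0]])
[([0.505, -0.181, 0.022], 0.7)]
[([0.498, -0.176, 0.028], 0.98)]
(array([553.3,  53.5]), array([ 98.7, 151. ]), 7.9, [[494.0, 122.0], [515.0, -28.0], [613.0, -15.0], [592.0, 135.0]])
[([0.492, -0.199, 0.026], 0.93), ([0.472, -0.716, 0.027], 0.85)]
[([0.473, -0.712, 0.033], 0.93), ([0.488, -0.204, 0.027], 0.88)]
(array([552.2,  53.4]), array([ 99.5, 155.1]), 8.21, [[492.0, 123.0], [514.0, -30.0], [612.0, -16.0], [590.0, 137.0]])
[([0.436, -0.744, 0.026], 0.92)]
[([0.432, -0.746, 0.031], 0.71)]
```

View pics/w7.png

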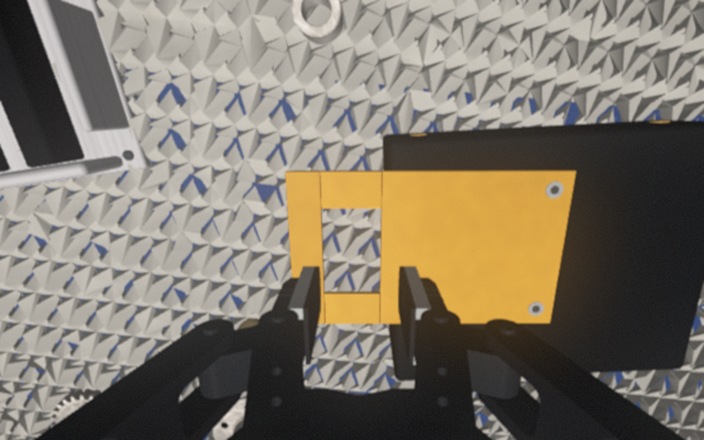

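>>> step_arm --plan '[-0.2,0,-15,0,0,0,0,-0.2,0,-15,0,0,0,0,-0.2,0,0,15,0,0,0,-0.2,0,0,15,0,0,0,-0.2,0,0,0,0,0,0]'

```text
time_s: 26.05
tcp_pos: [0.5589, -0.0135, 0.0472]
eef_rot: [[-0.99, -0.138, -0.004], [-0.138, 0.99, -0.001], [0.004, -0.0, -1.0]]
ft_force: [0.5, 0.2, 0.2]
width: 0.0343
```

Run:
```python
from h import *
w=optics.capture("wrist"); s=bot.sense(); print(s["tcp_pos"],s["ft_force"],s["width"]); r=rect(plane(w,yellow(w),.069)); print(r)
d=np.array([.137,-.9905]); b=np.array([551.6,51.4])+66*d; D=b-np.array(s["tcp_pos"])[:2]*1000; R=np.array(s["eef_rot"]); print("bar-tcp tool xy",D@R[:2,:2])
save(w,"w8",(150,120,490,400),1.6)
```

```text
[ 0.55966108 -0.01346321  0.04853065] [ 0.47381685  0.04213351 -0.24665615] 0.03356280299900788
(array([551.4,  51.2]), array([ 89.3, 149.7]), 7.96, [[497.0, 119.0], [518.0, -29.0], [606.0, -17.0], [585.0, 131.0]])
bar-tcp tool xy [-0.90083212 -0.64077909]
```

View pics/w8.png

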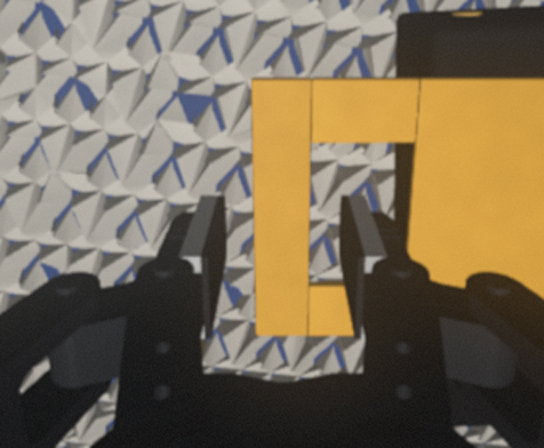

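The fingertips straddle the front bar (x 253–311), with the right one over the slot and clear of the block edge. Lowering, then closing.

>>> step_arm --plan '[-0.2,0,-0.6,8,0,0,0,-0.2,0,0,8,0,0,0,-0.2,0,0,8,0,0,0,-0.2,0,0,2,0,0,0,-0.2,0,0,0,0,0,0]'

```text
time_s: 26.72
tcp_pos: [0.5604, -0.014, 0.0236]
eef_rot: [[-0.99, -0.138, -0.0], [-0.138, 0.99, -0.0], [0.0, -0.0, -1.0]]
ft_force: [0.3, 0.7, -0.2]
width: 0.0342
```

>>> step_arm --plan '[-0.4,0,0,0,0,0,0,-0.5,0,0,0,0,0,0,-0.6,0,0,0,0,0,0,-1,0,0,0,0,0,0,-1,0,0,0,0,0,0]'

```text
time_s: 27.35
tcp_pos: [0.5606, -0.014, 0.024]
eef_rot: [[-0.99, -0.138, 0.0], [-0.138, 0.99, -0.0], [-0.0, -0.0, -1.0]]
ft_force: [-0.6, 1.1, 2.5]
width: 0.0145
```

>>> step_arm --plan '[-1,0,0,0,0,0,0,-1,0,0,0,0,0,0,-1,0,0,0,0,0,0,-1,0,0,0,0,0,0,-1,0,0,0,0,0,0]'

```text
time_s: 27.98
tcp_pos: [0.5606, -0.0139, 0.0239]
eef_rot: [[-0.99, -0.138, 0.0], [-0.138, 0.99, 0.0], [-0.0, -0.0, -1.0]]
ft_force: [-0.2, -0.1, 2.9]
width: 0.0147
```

Run:
```python
from h import *
w=optics.capture("wrist"); s=bot.sense(); print(s["tcp_pos"],s["ft_force"],s["ft_torque"],s["width"]); r=rect(plane(w,yellow(w),.069)); print(r)
save(w,"w9",(150,120,490,400),1.6)
```

```text
[ 0.56057267 -0.01391245  0.02382438] [-0.33952932  0.13382892  2.35450449] [ 0.23315249 -0.07833818 -0.00582503] 0.014781586409940125
(array([551.9,  51.6]), array([ 90.6, 150.4]), 7.94, [[497.0, 120.0], [517.0, -29.0], [607.0, -17.0], [586.0, 132.0]])
```

View pics/w9.png

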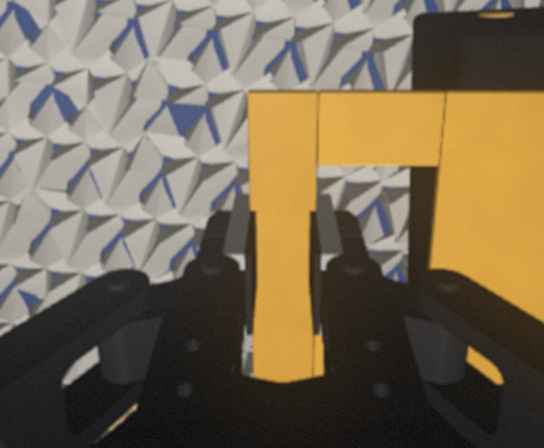

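The front bar is pinched between the pads, so I'm lifting it. That was my 12th picture, so the rest is numeric.

>>> step_arm --plan '[-1,0,0,-2,0,0,0,-1,0,0,-6,0,0,0,-1,0,0,-10,0,0,0,-1,0,0,-12,0,0,0,-1,0,0,-10,0,0,0]'

```text
time_s: 28.65
tcp_pos: [0.5607, -0.0139, 0.0649]
eef_rot: [[-0.99, -0.138, 0.001], [-0.138, 0.99, 0.0], [-0.001, -0.0, -1.0]]
ft_force: [-0.4, -0.6, -3.1]
width: 0.0146
```

>>> step_arm --plan '[-1,0,0,-15,0,0,0,-1,0,0,-15,0,0,0,-1,0,0,-10,0,0,0,-1,0,-10,0,0,0,0,-1,0,-15,0,0,0,0]'

```text
time_s: 29.28
tcp_pos: [0.5637, -0.0394, 0.1031]
eef_rot: [[-0.99, -0.139, -0.001], [-0.139, 0.99, 0.0], [0.001, 0.0, -1.0]]
ft_force: [-0.8, 0.1, -3.3]
width: 0.0145
```

Run:
```python
from h import *
w=optics.capture("wrist"); s=bot.sense(); print(s["tcp_pos"],s["ft_force"],s["ft_torque"],s["width"])
z=s["tcp_pos"][2]+.0453
for dz in(0,-.01,.01): print(rect(plane(w,yellow(w),z+dz))[:3])
c=optics.capture("side"); print(rect(plane(c,yellow(c),z)))
for n in("wrist","side"):
    for t in("rack","rack_seat"): print([(np.round(q["position"],3).tolist(),round(q["score"],2)) for q in find_in(n,t)[:3]])
for u,v in((344,200),(368,228),(382,222),(345,215)): print("vise",ray(c,u,v,0)[:2].round(3))
```

```text
[ 0.56359    -0.04116303  0.10292608] [-0.27445533 -0.56074467 -2.25166568] [-0.25675548 -0.02776889 -0.01114911] 0.014392057014032556
(array([553.9,  23. ]), array([ 89.1, 145.1]), 8.45)
(array([558.9,  28.8]), array([ 96.1, 156.5]), 8.45)
(array([548.9,  17.3]), array([ 82.1, 133.7]), 8.45)
(array([551. ,  23.3]), array([ 91.2, 156.6]), 12.4, [[490.0, 90.0], [523.0, -63.0], [612.0, -43.0], [579.0, 110.0]])
[([0.499, -0.2, 0.024], 0.57), ([0.428, -0.025, 0.025], 0.28)]
[([0.497, -0.202, 0.03], 0.65)]
[([0.466, -0.718, 0.029], 0.93), ([0.492, -0.201, 0.024], 0.74)]
[([0.49, -0.203, 0.026], 0.68), ([0.473, -0.712, 0.034], 0.67)]
vise [ 0.727 -0.366]
vise [ 0.555 -0.431]
vise [ 0.586 -0.483]
vise [ 0.633 -0.361]
```

>>> step_arm --plan '[-1,2,-12,-4,0,0,0,-1,2,-25,-4,0,0,0,-1,2,-30,-4,0,0,0,-1,2,-30,-4,0,0,0,-1,2,-25,-4,0,0,0]'

```text
time_s: 30.2
tcp_pos: [0.5708, -0.1625, 0.1242]
eef_rot: [[-0.99, -0.138, 0.0], [-0.138, 0.99, -0.0], [-0.0, -0.0, -1.0]]
ft_force: [0.4, 0.2, -1.9]
width: 0.0145
```

>>> step_arm --plan '[-1,0,-18,0,0,0,0,-1,0,-10,0,0,0,0,-1,0,0,0,0,0,0,-1,0,0,0,0,0,0,-1,0,0,0,0,0,0]'

```text
time_s: 30.82
tcp_pos: [0.5748, -0.188, 0.1237]
eef_rot: [[-0.99, -0.139, -0.0], [-0.139, 0.99, 0.0], [0.0, 0.0, -1.0]]
ft_force: [-0.0, 1.1, -2.7]
width: 0.0143
```

Run:
```python
from h import *
w=optics.capture("wrist"); s=bot.sense(); print(s["tcp_pos"],s["ft_force"],s["width"])
np.savez("w10.npz",image=w["image"],xyz=w["xyz"],rotation=w["rotation"],fov_y=w["fov_y"],cx=w["cx"],cy=w["cy"])
r=masks_of("wrist","rack")
for q in r: print(q["score"],q["mask"].sum(),rect(plane(w,q["mask"],.04)))
M=cv2.dilate(r[0]["mask"].astype(np.uint8),np.ones((5,5)))
g=w["image"].max(2); d=((g<70)&(M>0)).astype(np.uint8)
n,l,st,_=cv2.connectedComponentsWithStats(d)
for i in range(1,n):
    if st[i,4]>150: print(st[i],rect(plane(w,l==i,.035)))
v,u=np.nonzero(M); print(u.min(),u.max(),v.min(),v.max(), np.percentile(g[M>0],[5,25,50,75,95]))
sub=g[v.min():v.max()+1:6,u.min():u.max()+1:4]; 
for row in sub: print(''.join(" .:-=+*#%@"[min(9,x//26)] for x in row))
print(rect(plane(w,yellow(w),s["tcp_pos"][2]+.0453)))
```

```text
[ 0.57482349 -0.18805293  0.12380358] [-0.20460103 -0.55011741 -1.54871787] 0.014251324564386129
0.85 23031 (array([ 495.8, -203.8]), array([120.1, 107.1]), 16.08, [[423.0, -169.0], [453.0, -272.0], [568.0, -239.0], [539.0, -136.0]])
[ 310   18   39  137 2843] (array([ 493.3, -196.7]), array([98.2, 16.2]), 16.42, [[444.0, -203.0], [448.0, -218.0], [543.0, -191.0], [538.0, -175.0]])
[ 239   29   49  135 3337] (array([ 507.5, -245.8]), array([98.9, 19.5]), 16.25, [[457.0, -250.0], [463.0, -269.0], [558.0, -241.0], [552.0, -223.0]])
236 397 0 176 [ 57.  66. 178. 202. 207.]
*************+*+*+=**+++***######-*****=*
****+*++***+=+++**###########**+=###*=++*
*****+***###########**+++++++++=*-=#*****
*****######**++++++==-:::===+*###-*#+***+
**####++++++++++===::::::###%#######***=*
+++::::++++*###%%%#::::::###########**#**
*::::::.###%###%#%#::::::*#########=*#*#*
*-::::::+##%###%###=:::::=###%#%*##-+#**#
*+:::::::##%#######*::::::###%#%###-=#*+-
**:::::::###%####%##::::::#####%###-=#*=*
**:::::::###%#######::::::#########--#***
**=::::::=%#%#######-:::::#########=-##**
+*+:::::::##%%#####
[... 159 characters left out ...]
.%#########=:::::#########-=#**
***=-::::::###########:::::+########-=#*=
****+::::::+##########:::::-########=-#**
=+***:::::::%#########::::::########==##*
#****::::::.%#########-:::::########+=*#+
***+*=::::::##########=:::::#########++#=
**+**+::::::=%#########:::::*##########=*
*+=**+:::::::%#########:::::=##########**
++*+*+-::::::##########::::::#######-=#*#
++*+***::::::*#########-:::::=------*##+*
#**+*##::::::+##*+==-------==+++**##*#+-+
**=**+*=:::=*----==+++**#########**++*=**
*=+**+-+*#*#**###########**##***#**=++**=
=*=**+***=+***=***-=**===*****###**##****
(array([ 564.9, -125.9]), array([ 88.8, 145. ]), 8.61, [[510.0, -61.0], [532.0, -204.0], [620.0, -191.0], [598.0, -48.0]])
```

The rack is measured well: both ribs are seen, and the rack's x is about -73.7°. Now I'll get the held plate's pose, including sag, by PnP.

```bash
cat >> h.py <<'E'
def plate_pose(w):
    m=yellow(w).astype(np.uint8); cn=max(cv2.findContours(m,0,1)[0],key=cv2.contourArea); h=cv2.convexHull(cn)
    for e in np.arange(2,30,.5):
        q=cv2.approxPolyDP(h,e,True)
        if len(q)<=4: break
    q=q[:,0].astype(float); print("corners",q.tolist(),e)
    # order by world: front = lowest y
    z=np.array([ray(w,a,b,w["xyz"][2]-.127)[:2] for a,b in q]); o=np.argsort(z[:,1]); f=o[:2][np.argsort(z[o[:2],0])]; b=o[2:][np.argsort(z[o[2:],0])]
    img=q[[f[0],f[1],b[0],b[1]]]
    # plate frame x front(-y world); y left(+x world)
    obj=np.array([[75,-45,1.5],[75,45,1.5],[-75,-45,1.5],[-75,45,1.5]],float)
    fl,cx,cy=K(w); ok,rv,tv=cv2.solvePnP(obj,img,np.array([[fl,0,cx],[0,fl,cy],[0,0,1.]]),None,flags=cv2.SOLVEPNP_ITERATIVE)
    R=np.array(w["rotation"])@cv2.Rodrigues(rv)[0]; t=np.array(w["xyz"])*1000+np.array(w["rotation"])@tv[:,0]
    return t,R
E
python3 - <<'E'
from h import *
d=np.load("w10.npz"); w={k:d[k] for k in d.files}; w["cx"]=float(w["cx"]);w["cy"]=float(w["cy"]);w["fov_y"]=float(w["fov_y"])
t,R=plate_pose(w); print(t.round(1),"\n",R.round(3)); tc=np.array([574.8,-188.05,123.8]); T=np.array([[-.99,-.139,0],[-.139,.99,0],[0,0,-1]]); print("mid in tool",((t-tc)@T).round(1))
E
```

```text
corners [[639.0, 175.0], [611.0, 351.0], [308.0, 354.0], [306.0, 177.0]] 14.5
[ 568.7 -122.5  155.7] 
 [[ 0.151  0.983 -0.106]
 [-0.989  0.149 -0.024]
 [-0.007  0.108  0.994]]
mid in tool [ -3.1  65.7 -31.9]
```

>>> step_arm --plan '[-1,0,0,0,0,0,-0.07,-1,0,0,0,0,0,-0.075,-1,8,-10,0,0,0,0,-1,16,-19,5,0,0,0,-1,18,-21,10,0,0,0]'

```text
time_s: 31.55
tcp_pos: [0.5483, -0.2494, 0.1092]
eef_rot: [[-0.96, -0.279, 0.001], [-0.279, 0.96, -0.0], [-0.001, -0.001, -1.0]]
ft_force: [0.9, -0.1, -2.9]
width: 0.0145
```

>>> step_arm --plan '[-1,18,-21,15,0,0,0,-1,14,-17,20,0,0,0,-1,7,-8,20,0,0,0,-1,0,0,20,0,0,0,-1,0,0,8,0,0,0]'

```text
time_s: 32.17
tcp_pos: [0.5232, -0.3026, 0.0234]
eef_rot: [[-0.96, -0.28, -0.003], [-0.28, 0.96, 0.001], [0.002, 0.002, -1.0]]
ft_force: [-0.1, 0.3, -2.5]
width: 0.0141
```

Run:
```python
from h import *
w=optics.capture("wrist"); s=bot.sense(); print(s["tcp_pos"],s["ft_force"],s["width"],np.round(s["eef_rot"],3).tolist())
R=np.array(s["eef_rot"]); t=np.array(s["tcp_pos"]); print("mid by grip",(t+R@np.array([-.0004,.0661,0]))[:2]*1000, "target 505.8 -239.5")
g=w["image"].max(2)
for row in g[0:400:14,0:640:7]: print(''.join(" .:-=+*#%@"[min(9,x//26)] for x in row))
for n in("side","scene"):
    c=optics.capture(n); y=yellow(c); print(n,y.sum(),rect(plane(c,y,t[2]+.0451)))
```

```text
[ 0.52320116 -0.3024963   0.02316347] [-0.61147679 -0.61236408 -4.13591512] 0.014120918493054106 [[-0.96, -0.281, -0.003], [-0.281, 0.96, 0.001], [0.002, 0.002, -1.0]]
mid by grip [ 505.04017081 -238.9389797 ] target 505.8 -239.5
***+++++*+++++++***++****+***+****###****+*********=**+++************=****-******#**********
***+=+*+++++++*+***+***++***+****+***+##**##****++*+*+****+***+=************+-****=*******#*
**++++***++++**********+************++********#*********+*****++*=+****+************+=******
+++*++++*+++*******++******#***+***+********++**+#***###**++**+*+***+**+*=-***********=-=***
+**++++***++***+***+****+****#***#****+****+*+*++***+****#*******+-+*+*=**=*-***=-*********=
***++*********++***********+*******+###*##***+****+****=****=***#****=***=+***=+==*-*+*++=**
**+********+=+******##+*******+***+=*********#*************+=*=++**+=********=*++****++=-*-+
++****+***+********=****#####*************+***+*+**##*******++*******+=+***++*****=+=*+=+***
***+*******++*+******#++******+###*#****+****=****+**+#+*******+***+**=*-**++=+*=--+***+*==*
**++*******+*********+*******+=**
[... 1397 characters left out ...]
........=*#####%.........::...........:%%%%##%%%%#-=%#*+=
****:-.....-=--::  ..   ....#-..... .. ....-*#####%.............+%...........*%%%%##%%%%+--+
.=*#*=-::::::: . .   ......  .  ....  .  ................ ... . ................---=-=*-----
...........        . .... ..   ..=     . .. ...........     :..  ...................=+--+-=*
.......         ................             .. .  . .       . ........................--+-=
side 624 (array([ 501.3, -240.9]), array([ 91.1, 153.1]), 18.66, [[434.0, -183.0], [483.0, -328.0], [569.0, -299.0], [520.0, -154.0]])
scene 323 (array([1758.1,  263.4]), array([ 99.1, 214.7]), 89.96, [[1651.0, 214.0], [1865.0, 214.0], [1866.0, 313.0], [1651.0, 313.0]])
```

>>> step_arm --plan '[-1,-0.5,1.2,0,-0.02,0,0,-1,0,0,0,-0.02,0,0,-1,0,0,6,0,0,0,-1,0,0,4,0,0,0,-1,0,0,0,0,0,0]'

```text
time_s: 32.95
tcp_pos: [0.5234, -0.3016, 0.0149]
eef_rot: [[-0.96, -0.28, -0.013], [-0.28, 0.959, 0.039], [0.001, 0.041, -0.999]]
ft_force: [0.5, -0.4, -2.0]
width: 0.0146
```

Run:
```python
from h import *
s=bot.sense(); t=np.array(s["tcp_pos"]);R=np.array(s["eef_rot"]); print(t,s["ft_force"],s["width"]); m=t+R@np.array([-.0004,.0661,-.0436]); print("bar-rigid mid",m*1000)
for k in range(2):
    c=optics.capture("side"); print(rect(plane(c,yellow(c),m[2]+.0015)))
w=optics.capture("wrist"); y=yellow(w); 
# far (robot-side) long edge and near edge rows vs columns
for u in(330,380,430,480,530,580,620): 
    v=np.nonzero(y[:,u])[0]; print(u,v.min(),v.max(),end=' | ')
r=masks_of("wrist","rack"); print([(q["score"],q["mask"].sum()) for q in r])
```

```text
[ 0.52336048 -0.30164193  0.01493759] [ 0.51706399 -0.37257342 -1.98549624] 0.014563946277413165
bar-rigid mid [ 505.80281771 -239.81378841   61.19059001]
(array([ 503.3, -241. ]), array([ 92.4, 148.6]), 16.63, [[438.0, -183.0], [480.0, -325.0], [569.0, -299.0], [526.0, -157.0]])
(array([ 503.2, -241. ]), array([ 92.3, 148.3]), 15.72, [[439.0, -182.0], [479.0, -325.0], [568.0, -300.0], [528.0, -157.0]])
330 177 358 | 380 177 221 | 430 176 288 | 480 176 316 | 530 175 346 | 580 176 353 | 620 175 325 | [(0.74, np.int64(11990))]
```

>>> step_arm --plan '[-1,0,-0.4,8,0,0,0,-1,0,-0.4,8,0,0,0,-1,0,-0.2,4,0,0,0,-1,0,0,1,0,0,0,-1,0,0,0,0,0,0]'

```text
time_s: 33.78
tcp_pos: [0.524, -0.302, -0.0052]
eef_rot: [[-0.96, -0.28, -0.011], [-0.28, 0.959, 0.038], [0.0, 0.04, -0.999]]
ft_force: [-0.7, 0.6, -2.3]
width: 0.0145
```

>>> step_arm --plan '[-1,0,0,1,0,0,0,-1,0,0,1,0,0,0,-1,0,0,0.5,0,0,0,-1,0,0,0,0,0,0,-1,0,0,0,0,0,0]'

```text
time_s: 34.4
tcp_pos: [0.524, -0.3019, -0.0076]
eef_rot: [[-0.96, -0.28, -0.011], [-0.28, 0.959, 0.038], [-0.0, 0.04, -0.999]]
ft_force: [-0.6, 0.2, -0.8]
width: 0.0145
```

>>> step_arm --plan '[-1,0,0,0.4,0,0,0,-1,0,0,0.4,0,0,0,-1,0,0,0,0,0,0,-1,0,0,0,0,0,0,-1,0,0,0,0,0,0]'

```text
time_s: 35.02
tcp_pos: [0.524, -0.3019, -0.0084]
eef_rot: [[-0.96, -0.28, -0.011], [-0.28, 0.959, 0.038], [-0.0, 0.04, -0.999]]
ft_force: [-0.1, 0.2, 1.1]
width: 0.0143
```

>>> step_arm --plan '[-1,0,0,0.3,0,0,0,-0.7,0,0,0,0,0,0,-0.5,0,0,0,0,0,0,-0.3,0,0,0,0,0,0,-0.25,0,0,0,0,0,0]'

```text
time_s: 35.65
tcp_pos: [0.5238, -0.3018, -0.009]
eef_rot: [[-0.96, -0.28, -0.011], [-0.28, 0.959, 0.038], [0.0, 0.04, -0.999]]
ft_force: [-0.9, -0.1, -0.1]
width: 0.0319
```

Run:
```python
from h import *
s=bot.sense(); print(s["tcp_pos"],s["ft_force"],s["width"])
c=optics.capture("side"); print(rect(plane(c,yellow(c),.038)))
w=optics.capture("wrist"); y=yellow(w)
for u in(330,430,530,600,620): 
    v=np.nonzero(y[:,u])[0]; print(u,v.min(),v.max(),end=' | ')
v=185; print(np.nonzero(y[v])[0][[0,-1]], [ray(w,a,v,.038)[:2].round(4) for a in np.nonzero(y[v])[0][[0,-1]]])
```

```text
[ 0.52383713 -0.30183551 -0.00901401] [-0.92286809 -0.05933236 -0.07244034] 0.0319453875320484
(array([ 506.1, -241.9]), array([ 90.6, 149.6]), 16.84, [[441.0, -183.0], [484.0, -327.0], [571.0, -300.0], [528.0, -157.0]])
330 179 358 | 430 177 298 | 530 177 336 | 600 176 354 | 620 176 328 | [305 639] [array([ 0.4864, -0.3238]), array([ 0.4492, -0.1911])]
```

>>> step_arm --plan '[-0.25,0,0.5,-10,0,0,0,-0.25,0,0.8,-20,0,0,0,-0.25,0,1,-25,0,0,0,-0.25,0,0,-35,0.02,0,0,-0.25,0,0,-35,0.02,0,0]'

```text
time_s: 36.38
tcp_pos: [0.5246, -0.3041, 0.1192]
eef_rot: [[-0.96, -0.28, 0.002], [-0.28, 0.96, -0.001], [-0.001, -0.002, -1.0]]
ft_force: [-0.2, 0.2, -0.4]
width: 0.0319
```

>>> step_arm --plan '[-0.25,-15,15,0,0,0,0,-0.25,-20,20,0,0,0,0,-0.25,-20,20,0,0,0,0,-0.25,0,0,0,0,0,0,-0.25,0,0,0,0,0,0]'

```text
time_s: 37.0
tcp_pos: [0.5618, -0.2355, 0.1164]
eef_rot: [[-0.96, -0.28, -0.0], [-0.28, 0.96, -0.0], [0.0, -0.0, -1.0]]
ft_force: [0.0, 0.0, -0.7]
width: 0.0319
```

Run:
```python
from h import *
w=optics.capture("wrist"); s=bot.sense(); print(s["tcp_pos"],s["ft_force"],np.round(s["eef_rot"],3).tolist())
y=yellow(w); v,u=np.nonzero(y); print(u.min(),u.max(),v.min(),v.max()); r=rect(plane(w,y,.038)); print(r)
X=np.array([.281,-.960]);Y=np.array([.960,.281]); d=r[0]-np.array([505.8,-239.5]); print("in rack",d@X,d@Y)
g=w["image"].max(2)
q=masks_of("wrist","rack"); M=q[0]["mask"]; print(q[0]["score"],rect(plane(w,M|y,.04)))
for yy in (-56,-53,-51,-49,-47,-45,45,47,49,51,53,56):
    print(yy,[ (lambda p: int(g[int(round(p[1])),int(round(p[0]))]) if 0<=p[0]<639 and 0<=p[1]<399 else -1)(proj(w,np.r_[(np.array([505.8,-239.5])+X*xx+Y*yy)/1000,.035])) for xx in(-60,-45,-30,-10,0,8,14)])
for n in("side",):
    c=optics.capture(n); print(n,rect(plane(c,yellow(c),.038)))
for a in range(0,400,14): print(''.join(" .:-=+*#%@"[min(9,x//26)] if not y[a,b*7] else 'Y' for b,x in enumerate(g[a,0:640:7])))
```

```text
[ 0.56168027 -0.23581075  0.11636639] [1.22037967 0.816076   0.55019482] [[-0.96, -0.28, -0.0], [-0.28, 0.96, -0.0], [0.0, -0.0, -1.0]]
239 445 63 185
(array([ 506.2, -240.2]), array([ 90.1, 149.3]), 16.27, [[442.0, -181.0], [484.0, -325.0], [570.0, -299.0], [529.0, -156.0]])
in rack 0.7843999999999827 0.18729999999998131
0.57 (array([ 503.6, -231.8]), array([119.1, 166. ]), 16.28, [[423.0, -169.0], [470.0, -328.0], [584.0, -295.0], [537.0, -135.0]])
-56 [208, 209, 212, 211, 193, 210, 216]
-53 [189, 190, 190, 191, 173, 217, 92]
-51 [140, 136, 141, 143, 140, 218, 92]
-49 [140, 74, 143, 144, 111, 99, 70]
-47 [210, 65, 212, 216, 93, 68, 68]
-45 [197, 113, 200, 206, 132, 122, 122]
45 [208, 211, 211, 208, 205, 205, 199]
47 [121, 92, 118, 119, 101, 95, 91]
49 [104, 89, 108, 107, 100, 156, 83]
51 [107, 106, 106, 107, 107, 210, 163]
53 [112, 114, 115, 116, 109, 206, 207]
56 [190, 190, 191, 189, 174, 188, 138]
side (array([ 505.5, -240.6]), array([ 90.1, 146.7]), 16.32, [[442.0, -183.0], [483.0, -324.0], [569.0, -298.0], [528.0, -158.0]])
++++**+*******+********+****####**+********++**#*##**+
[... 1942 characters left out ...]
#*+*+-*=+.:......-+*....=--=+**+-*=-=*----..     
#-=-###:...-===+*###---=................:.*-*+-#-=*#=:................-+**=*-==*+#+-... .   
+--::.---:::.....%##-...................:=***+=**+++*:.......::..........*+-+=*--=+..   .   
----:--:--::--.::-. ........:...........*-**-*+*++*+*=...:...::.:...........-=-=*#-..  .    
:::..=*#***+---..........*+.:........ ..+*-+-+++==+*+-.....  ..::..--.... .....-+++--.     .
::::::::::::...     ... :    ...*   . ... ............. ...  .-...  ..............**-+:   ..
--:::::::.       . .....    . ==.  . ..  .............  ... . #-:... ........  . ... ----...
*-==*+.        . ...    .   -*=   .         . ..      .      ..---......................--+-
```

```bash
python3 -c "
from h import *
print(workorder.hand_in())"
```

```text
the job is handed in; nothing more can be done
None
```

The plate is on the aluminium rest rack and the job is handed in at about 37 s of the 61 s allowed. `hand_in` reports no verdict, so success is my own reading of the last checks.

**What I did:**
- **Slide:** I dragged the plate about 80 mm out over the front edge with shut fingertips. The force readings stayed around 5–6 N. Released, its middle was about 17 mm inside the edge, so the slot was clear.
- **Pick up:** I pinched the front bar through the slot with the squeeze set to 90 N. It sagged 2–3° in the grip, so I tilted the tool 0.04 rad to level it and turned it to match the rack.
- **Set down:** I lowered it until the ribs took its weight, then released it.

**Last checks:**
- **Wrist camera:** it puts the plate's middle 0.8 mm along and 0.2 mm across from the seat. The plate is in line with the rack to within measurement and looks flat at rib height, with the slotted end over the open side.
- **Side camera:** it agrees to about 1 mm.
- **Arm:** it was clear of the plate and rack, with only noise on the force sensor.

**What disagreed or was not checked:**
- **Finger length:** the fingertips end about 30 mm short of the reported TCP. I found this by both cameras and by touch, and allowed for it.
- **Grip width:** it read 14.5 mm on the 18 mm bar, though the picture showed the bar properly held.
- **Rack look-alike:** the detectors sometimes reported the purple rack, and I ignored it.
- **Final look:** the 12-picture limit was used up before the lift, so the final checks are numeric only.
- **Bystanders:** I did not measure the flange, gear, discs or bushes again at the end. The planned path kept clear of them and no contact showed in the force readings.

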